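# Load the jig and start its hold-down screw

### The job

Seat the loose round wooden blank fully down and flat in the round nest of the sanding jig and let go of it. Then start the jig's hold-down screw by its black knob: turn it backward (anticlockwise seen from above) until it drops into its thread, then forward (clockwise) one full turn, no further, and finish while still holding the knob in the gripper, so that a workmate can slip the clamp strap under it. Leave the other blanks, the strap and the tools where they are.

Things in the scene. Friction and masses are not known exactly. Their poses are not given: they have to be found in the camera images.
- round_blank: Round light wooden blank, a plain disc 52 mm in diameter and 30 mm thick, about 60 g, lying flat on the bench among two other loose blanks. Origin at the centre of its underside, z up.
- jig: Sanding jig screwed to the bench: a grey plate 110 x 300 x 20 mm, its top 20 mm above the bench. Origin at bench level under the middle of the plate, on the screw's axis; y along the 300 mm length, z up. The round nest lies 105 mm along +y, the steel boss with the screw in the middle, a square nest (already loaded) 95 mm along -y.
- round_nest (a point): Centre of the floor of the round nest: a round pocket 55 mm in diameter and 10 mm deep, with a 2 mm chamfer, in the top of the jig plate. This floor is 10 mm above the bench, so a seated blank stands 20 mm proud of the plate. Axes as the jig.
- boss_mouth (a point): Centre of the mouth of the threaded steel boss, a tube 42 mm in outside diameter and 32 mm tall on the plate, its mouth 52 mm above the bench. The screw's axis is vertical through this point. Inside: right-hand thread, one start, 8 mm pitch, with a flat lead-in at the mouth; a stop blocks the screw from turning clockwise into the thread from the lead-in. Axes as the jig.
- screw: Hold-down screw upright in the boss: round black knob 44 mm in diameter, 26 mm tall, thin bright pointer line on top, on a steel shank. Origin on the axis at mid-height of the knob (91.5 mm above the bench at the start), x along the pointer, z up. About 0.24 kg; turning friction 0.03 N m. Not removable. Ungripped it sinks by its own weight where the thread lets it; in the thread it stays put.
- pointer_end (a point): Outer end of the bright pointer line on top of the black knob, 19 mm from the screw's axis. On the lead-in at the start it points between 30 and 113 degrees clockwise (from above) of jig +x; it meets the stop at about 118 degrees clockwise of jig +x, and a strong grip could force it past, which spoils the start.
- screw_sink (a joint): How far the screw has sunk (m). Start: 0, on the lead-in. Turned anticlockwise from above by 25 to 120 degrees it comes off and drops about 8 mm (a firm grip carries it: then it drops when let go) to 0.008, less 0.0013 per 60 degrees turned past the edge. Then clockwise sinks it 8 mm a turn (the gripper must go down with it): about 0.016 after one turn. Bottom 0.0205.
- hex_blank: Bystander: six-sided light wooden blank, 50 mm across flats, 30 mm thick, loose on the bench. Origin at the centre of its underside.
- square_blank: Bystander: square light wooden blank 48 x 48 x 30 mm, loose on the bench. Origin at the centre of its underside.
- loaded_blank: Bystander: square wooden blank 48 x 48 x 30 mm that is already seated in the jig's square nest. Origin at the centre of its underside.
- strap: Bystander: forked dark steel clamp strap 34 x 120 x 8 mm lying on the bench near the robot. Origin under the strap, 60 mm from either end.
- sanding_block: Bystander: cork sanding block 110 x 60 x 35 mm on the far side of the bench. Origin at the centre of its underside.
- dust_brush: Bystander: hand brush lying on the bench to the robot's left. Origin under it.
- spanner: Bystander: steel spanner lying on the bench to the robot's right. Origin under it.
Mind the look-alikes: they are no part of the job. What is shaped like the round_blank but pink or red is not meant.

How it is judged:
On the way, in this order (a step that is already met when the one before it is completed fails the run):
1. the round blank sits fully down in the round nest, let go (horizontal distance between round_blank and round_nest below 0.004 m and z of round_blank in the frame of round_nest below 0.0025 m and angle between round_blank's own z axis and vertical below 0.08 rad and contact force between the fingers and round_blank below 0.2 N), for 0.2 s.
2. turned backward, the screw has dropped into its thread (value of joint screw_sink between 0.0045 and 0.0115 m), for 0.1 s.
3. turned forward one turn (value of joint screw_sink above 0.0135 m), for 0.2 s.
At the end, for the whole second after the job is handed in: The round blank lies flat in the round nest (within 4 mm of its centre, no more than 2.5 mm off its floor); the screw has sunk 13.5 to 18.8 mm, about one turn into the thread after the drop, and is still; the fingers still grip its knob with more than 4 N (horizontal distance between round_blank and round_nest below 0.004 m and z of round_blank in the frame of round_nest below 0.0025 m and angle between round_blank's own z axis and vertical below 0.08 rad and value of joint screw_sink between 0.0135 and 0.0188 m and angular speed of screw below 0.1 rad/s and contact force between the fingers and screw above 4 N); the arm keeps its last pose, push and grip.
It fails at once if the screw was forced clockwise past its stop before it had dropped into the thread (value of joint screw_sink below 0.003 m and x of pointer_end in the frame of jig below -0.0165 m).
It fails at once if the screw was run down far beyond one turn (value of joint screw_sink above 0.0196 m).
It fails at once if another blank, the strap or a tool was disturbed (distance of any of hex_blank, square_blank, strap, sanding_block, dust_brush, spanner from where it was at the start of the episode above 0.02 m or distance of loaded_blank from where it was at the start of the episode above 0.01 m).
It also fails if it takes over 72 s, if anything falls off the work surface, if the arm or the gripper's body presses on something with over 40 N, if the wrist force passes 120 N, or if a joint passes its speed limit or range.

### The arm

A 6-joint arm with a two-finger parallel gripper is mounted at the origin on the work surface. World frame = base frame: x ahead of the robot, y to its left, z up, the work surface at z = 0. Lengths are in m, angles in rad, forces in N, time in s.
With the tool pointing down it reaches from about 0.375 to 0.9 m from the base axis. Payload 3.1 kg.
Tool frame: the origin (TCP) lies between the finger pads; the fingertips stand 8 mm ahead of it and the grasp point (between the pads) lies 11 mm behind it; z points along the fingers, y is the line along which they close (so a half turn about z gives the same grasp; the last joint's range is limited). The gripper opens to 85 mm and grips with 20 to 120 N. Pads are 22 mm wide; open, the fingers measure 114 mm over their backs; the gripper's body (76 mm by 85 mm) begins 54 mm behind the grasp point. The pads swing forward as they close: fully open they stand 13 mm farther back than shut.
Start: joints at [1.048, 0.527, 1.433, -0, 1.181, -0.178], TCP at [0.211, 0.588, 0.239] pointing down, gripper open.
Joint ranges: [-3.08, 3.08], [-0.75, 2.2], [0.22, 2.44], [-1.43, 4.57], [0, 2.65], [-2.85, 2.85]. Speed limits (rad/s): [2.79, 2.79, 3.14, 3.14, 3.14, 3.14].

### API

Orientations are given as a unit quaternion [x, y, z, w].
In Python, from station import readout, cams, sign_off gives the robot as it stands.
- The arm moves only by the tool send_rows, never from a script. Its argument "commands" is text: rows parted by semicolons, each of 5 numbers parted by spaces: the finger opening in mm, from 0 to 85.4, then the shift along the tool's x, y, z each as a share of 0.02 m, from -1 to 1, then the turn about the tool's z as a share of 4 degrees, from -1 to 1. In form: grip dx dy dz spin; .... A call has 1 to 20 rows; each row shifts and turns the commanded pose from where the row before left it, along the tool's axes as they then stand; what a row does not reach is not made up. A row lasts 1/12 s, in which the tool goes at most 41.7 mm and 7.16 degrees, less where a joint would pass 70% of its speed; a pose out of reach is approached as far as the arm can. A call with a number of a shift or a turn outside -1 to 1 is refused whole. A call with a gripper value outside its range is refused whole. The fingers move at their own pace and stop on an object; "grip_force" is the grip in N (left out, the last holds). Time passes only in rows, so rows that do not move let the fingers close. It gives the time, the measured TCP pose, the force, the opening and the grip force at its end, in the units of the state.
- readout.sense(): the state, without advancing time (a new reading comes with each control period).
- cams.snapshot(name): name is "side" or "top" or "wrist"; returns a dict with "pixels" (400x640x3 uint8, red, green, blue), "intrinsics" (3x3 intrinsics, pixels), "eye" and "rotation" of the camera in the world. Camera axes: x right, y down, z forward; pixel columns grow to the right and rows downward; lengths in m; the calibration is good to about 2 mm. A picture is of the moment at which its call begins. There is no depth.
- sign_off(): hands the job in; it is judged then, once.
The state is a dict: "t": time; "q": joint angles; "qd": joint speeds; "tau": joint torques, N m; "tcp_pos": TCP position; "tool_rot": TCP orientation; "force": force on the tool from outside, world axes, zero at the start; "ft_torque": the same for the moment, N m; "finger_gap": opening from 0.0 (shut) to 1.0 (fully open); "gripper_force": force on a finger pad.
Only numpy, scipy, OpenCV 4.12 (cv2) and the standard library are available. Lean on these libraries where they do the work, as an engineer would, in place of code of your own. Each camera call takes 0.05 s, during which the arm holds its last target. There are 200 camera calls.

## Working session

There is one attempt and no reset: what is moved stays moved. The work goes in short steps, Python scripts to look and compute and a tool call to move; the robot and the scene stay as the last step left them, time stands still between calls to the robot, and variables do not carry over. Pictures are saved under pics/ and viewed, at most 12 in all, crops included, and the job is handed in when it is done.

Besides the shell and the picture viewer there is one more tool, called as a command line: name --argument value ..., lists and objects as JSON in quotes. send_rows: Moves the arm, as the interface text tells. Its arguments: {"type":"object","properties":{"commands":{"type":"string"},"grip_force":{"type":"number"}},"required":["commands"]}

```bash
mkdir -p pics; python3 - <<'E'
from station import readout,cams
import cv2,json,numpy as np
s=readout.sense();print({k:np.round(v,3).tolist() for k,v in s.items()})
for n in("top","side"):
    c=cams.snapshot(n);cv2.imwrite(f"pics/{n}0.png",c["pixels"][:,:,::-1]);
    print(n,c["intrinsics"],c["eye"],c["rotation"])
E
```

```text
{'t': 0.0, 'q': [1.048, 0.528, 1.434, 0.0, 1.181, -0.179], 'qd': [-0.001, -0.0, -0.001, 0.002, 0.001, -0.003], 'tau': [0.002, -44.234, -17.803, -0.0, 0.008, 0.0], 'tcp_pos': [0.21, 0.588, 0.238], 'tool_rot': [0.171, 0.985, -0.001, -0.0], 'force': [0.118, -1.083, -0.36], 'ft_torque': [0.003, -0.008, -0.021], 'gripper_force': 0.0, 'finger_gap': 1.003}
top [[505.3315982    0.         321.54319074]
 [  0.         505.3315982  194.33655509]
 [  0.           0.           1.        ]] [ 0.4369264  -0.03329417  1.64586902] [ 0.71287287 -0.70021813  0.03170113 -0.0224028 ]
side [[459.46452378   0.         321.63731196]
 [  0.         459.46452378 204.22465809]
 [  0.           0.           1.        ]] [ 0.10756101 -0.78342396  0.98758834] [ 0.88980067 -0.25196117  0.10521114 -0.36565142]
```

View pics/top0.png

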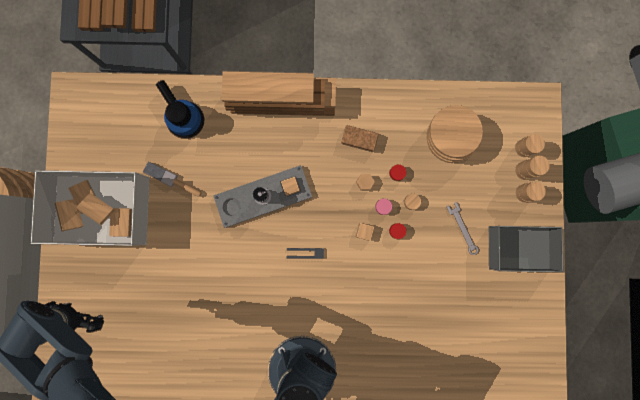

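The top view shows the jig from (217,210) to (315,185), with the round nest near (231,207) and the knob near (261,195). The light blanks are near (366,183), (413,202) and (366,231). I'll enlarge these.

```bash
python3 - <<'E'
import cv2
a=cv2.imread("pics/top0.png")
cv2.imwrite("pics/c1.png",cv2.resize(a[155:245,340:440],None,fx=6,fy=6,interpolation=cv2.INTER_CUBIC))
cv2.imwrite("pics/c2.png",cv2.resize(a[160:235,205:325],None,fx=6.5,fy=6.5,interpolation=cv2.INTER_CUBIC))
E
```

```text
(no output)
```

View pics/c1.png

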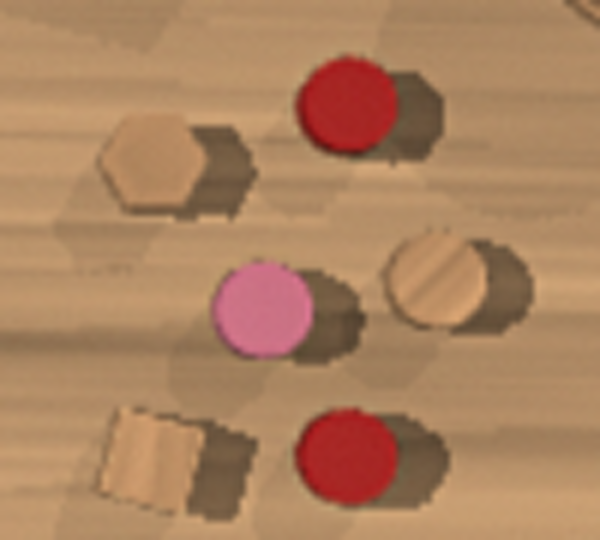

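View pics/c2.png

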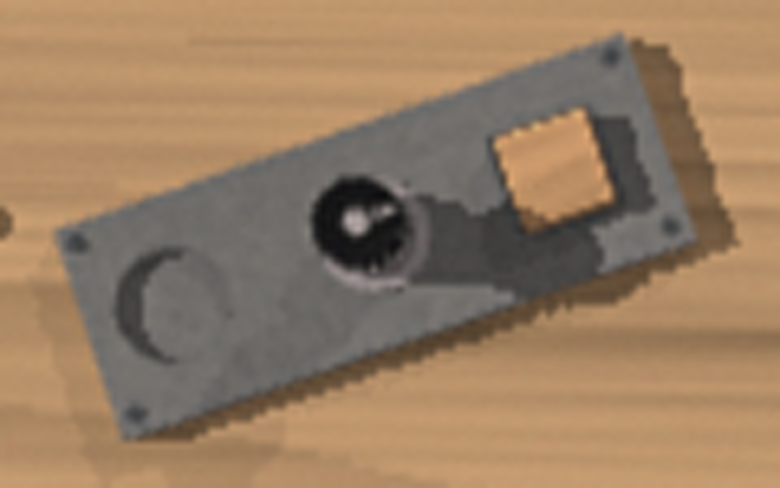

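The round blank's top is at crop (438,279), about full px (412.6,201). The plate's top corners in the second crop are (57,232), (622,33), (695,240) and (127,440), the nest centre is about (173,306), and the knob top is about (360,224) with the pointer towards (392,210).

```bash
cat >h.py <<'E'
import numpy as np
from scipy.spatial.transform import Rotation as R
TOP=dict(intrinsics=np.array([[505.3316,0,321.54319],[0,505.3316,194.336555],[0,0,1]]),eye=np.array([.4369264,-.03329417,1.64586902]),rotation=[.71287287,-.70021813,.03170113,-.0224028])
def rot(c):
    r=np.array(c["rotation"]);return r if r.shape==(3,3) else R.from_quat(r).as_matrix()
def ray(c,uv,z):
    d=rot(c)@np.linalg.solve(c["intrinsics"],[uv[0],uv[1],1]);e=np.array(c["eye"])
    return e+d*(z-e[2])/d[2]
def proj(c,p):
    q=c["intrinsics"]@(rot(c).T@(np.array(p)-c["eye"]));return q[:2]/q[2]
def crop(u,f,o): return (np.array(u)+.5)/f-.5+np.array(o)
E
python3 - <<'E'
from h import *
g=lambda u,z:ray(TOP,crop(u,6.5,(205,160)),z)
C=[g(u,.02) for u in((57,232),(622,33),(695,240),(127,440))]
print(np.round(C,4),[np.linalg.norm(C[i]-C[i-1]) for i in range(4)])
m=np.mean(C,0);yd=(C[0]+C[3]-C[1]-C[2]);yd/=np.linalg.norm(yd);a=np.arctan2(-yd[0],yd[1])
print("jig",m,"yaw",np.degrees(a),"nest",m+.105*yd,"nest seen",g((173,306),.02))
k=g((360,224),.1045);p=g((392,210),.1045);print("knob",k,p-k)
d=p-k;print("pointer deg rel jig x",np.degrees(np.arctan2(d[1],d[0])-a))
f=lambda u,z:ray(TOP,crop(u,6,(340,155)),z)
print("round",f((438,279),.03),f((386,279),.03),f((489,279),.03),"pink",f((264,310),.03),"red",f((348,456),.03),"hex",f((153,160),.03))
E
```

```text
[[ 0.5524  0.2944  0.02  ]
 [ 0.657   0.017   0.02  ]
 [ 0.5542 -0.0213  0.02  ]
 [ 0.4503  0.2566  0.02  ]] [np.float64(0.10887873153131737), np.float64(0.296474337215263), np.float64(0.10967263151953976), np.float64(0.296690796645001)]
jig [0.55345372 0.13665308 0.02      ] yaw 20.580806817883065 nest [0.51654327 0.2349517  0.02      ] nest seen [0.5167565  0.23599833 0.02      ]
knob [0.55275238 0.13554807 0.1045    ] [ 0.00687628 -0.01484149  0.        ]
pointer deg rel jig x -85.72183625346956
round [ 0.54469132 -0.34626158  0.03      ] [ 0.54418197 -0.31836281  0.03      ] [ 0.5451911  -0.37363674  0.03      ] pink [ 0.52638668 -0.25309281  0.03      ] red [ 0.44933049 -0.2985382   0.03      ] hex [ 0.60583652 -0.1928276   0.03      ]
```

View pics/side0.png

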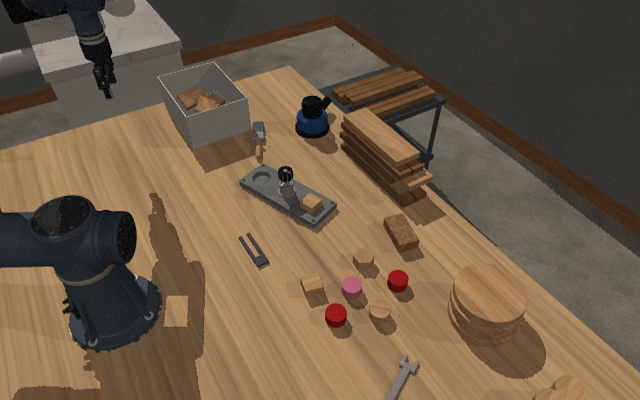

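The side view agrees with the layout: the plain round blank is at (379,311), and the knob at (286,173). The nest centre computed from the plate and the one seen directly agree to 1 mm. The current finger direction (about 70°) passes between the neighbouring discs, so I'll keep that yaw and go over the blank.

send_rows --commands "70 -0.79 -0.957 0 0;70 -0.79 -0.957 0 0;70 -0.79 -0.957 0 0;70 -0.79 -0.957 0 0;70 -0.79 -0.957 0 0;70 -0.79 -0.957 0 0;70 -0.79 -0.957 0 0;70 -0.79 -0.957 0 0;70 -0.79 -0.957 0 0;70 -0.79 -0.957 0 0;70 -0.79 -0.957 0 0;70 -0.79 -0.957 0 0;70 -0.79 -0.957 0 0;70 -0.79 -0.957 0 0;70 -0.79 -0.957 0 0;70 -0.79 -0.957 0 0;70 -0.79 -0.957 0 0;70 -0.79 -0.957 0 0;70 -0.79 -0.957 0 0;70 -0.79 -0.957 0 0" --grip_force 30

```text
t: 1.77
tcp_pos: [0.3791, 0.1203, 0.2392]
tool_rot: [0.171, 0.985, -0.0, -0.0]
force: [0.8, 0.2, -0.1]
finger_gap: 0.822
gripper_force: 0.0
```

send_rows --commands "70 -0.79 -0.957 0 0;70 -0.79 -0.957 0 0;70 -0.79 -0.957 0 0;70 -0.79 -0.957 0 0;70 -0.79 -0.957 0 0;70 -0.79 -0.957 0 0;70 -0.79 -0.957 0 0;70 -0.79 -0.957 0 0;70 -0.79 -0.957 0 0;70 -0.79 -0.957 0 0;70 -0.79 -0.957 0 0;70 -0.79 -0.957 0 0;70 -0.79 -0.957 0 0;70 -0.79 -0.957 0 0;70 -0.79 -0.957 0 0;70 -0.79 -0.957 0 0;70 -0.79 -0.957 0 0;70 -0.79 -0.957 0 0;70 -0.79 -0.957 0 0;70 -0.79 -0.957 0 0;70 0 0 0 0;70 0 0 0 0"

```text
invalid input
```

send_rows --commands "70 -0.79 -0.957 0 0;70 -0.79 -0.957 0 0;70 -0.79 -0.957 0 0;70 -0.79 -0.957 0 0;70 -0.79 -0.957 0 0;70 -0.79 -0.957 0 0;70 -0.79 -0.957 0 0;70 -0.79 -0.957 0 0;70 -0.79 -0.957 0 0;70 -0.79 -0.957 0 0;70 -0.79 -0.957 0 0;70 -0.79 -0.957 0 0;70 -0.79 -0.957 0 0;70 -0.79 -0.957 0 0;70 -0.79 -0.957 0 0;70 -0.79 -0.957 0 0;70 -0.79 -0.957 0 0;70 -0.79 -0.957 0 0;70 -0.79 -0.957 0 0;70 -0.79 -0.957 0 0"

```text
t: 3.43
tcp_pos: [0.5476, -0.3463, 0.2387]
tool_rot: [0.171, 0.985, 0.0, -0.001]
force: [1.1, -0.3, -1.2]
finger_gap: 0.819
gripper_force: 0.0
```

send_rows --commands "70 0 0 0 0;70 0 0 0 0;70 0 0 0 0"

```text
t: 3.68
tcp_pos: [0.5469, -0.3446, 0.2385]
tool_rot: [0.171, 0.985, 0.001, -0.001]
force: [0.0, -0.9, -0.3]
finger_gap: 0.817
gripper_force: 0.0
```

```bash
python3 - <<'E'
from h import *
from station import readout,cams
import cv2,pickle
s=readout.sense();print(s["tcp_pos"],s["q"],s["tool_rot"])
c=cams.snapshot("wrist");pickle.dump(c,open("w1.pkl","wb"));print(c["eye"],c["rotation"],c["intrinsics"])
cv2.imwrite("pics/w1.png",c["pixels"][:,:,::-1]);print(proj(c,[.545,-.346,.03]))
E
```

```text
[ 0.54689705 -0.34462387  0.23850839] [-7.34988034e-01  5.58774446e-01  1.37444230e+00  3.03208981e-04
  1.21087979e+00 -1.96188479e+00] [ 1.71156351e-01  9.85243075e-01  7.88166635e-04 -9.82991453e-04]
[ 0.47946842 -0.32007775  0.3738795 ] [0.80939199 0.56946603 0.08278562 0.11721597] [[357.07658672   0.         317.35742997]
 [  0.         357.07658672 197.3941269 ]
 [  0.           0.           1.        ]]
[314.86164405 166.62180526]
```

View pics/w1.png

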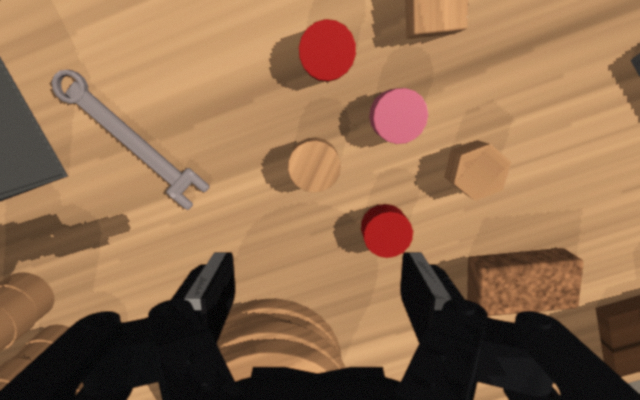

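The round blank is at (315.5,165) in the wrist view, within 2 px of the prediction (314.9,166.6). The gap between the open fingers is clear.

```bash
python3 - <<'E'
from h import *
import pickle
c=pickle.load(open("w1.pkl","rb"))
for u in((315.5,165),(290,165),(341,165),(315.5,140),(315.5,191)):print(u,ray(c,u,.03))
n=np.array([.1712,.9852]);t=np.array([.5469,-.3446])
d=ray(c,(315.5,165),.03)[:2]-t;x=2*n[0]*n-[1,0];y=2*n[1]*n-[0,1]
print(d,d@x/.02,d@y/.02)
E
```

```text
(315.5, 165) [ 0.54369351 -0.34486448  0.03      ]
(290, 165) [ 0.53526826 -0.36833941  0.03      ]
(341, 165) [ 0.55211938 -0.32138782  0.03      ]
(315.5, 140) [ 0.52079165 -0.33660934  0.03      ]
(315.5, 191) [ 0.56851387 -0.35381116  0.03      ]
[-0.00320649 -0.00026448] 0.14646550359470628 -0.06652982195394205
```

send_rows --commands "70 0.1 -0.08 0.99 0;70 0 0 0.99 0;70 0 0 0.99 0;70 0 0 0.99 0;70 0 0 0.99 0;70 0 0 0.99 0;70 0 0 0.99 0;70 0 0 0.99 0;70 0 0 0.99 0;70 0 0 0.99 0;70 0 0 0.99 0;70 0 0 0 0;70 0 0 0 0;45 0 0 0 0;45 0 0 0 0;45 0 0 0 0;45 0 0 0 0;45 0 0 0 0;45 0 0 0 0" --grip_force 25

```text
t: 5.32
tcp_pos: [0.5462, -0.3468, 0.0234]
tool_rot: [0.171, 0.985, -0.001, 0.001]
force: [0.8, 1.9, 6.7]
finger_gap: 0.596
gripper_force: 26.8
```

send_rows --commands "45 0 0 -0.5 0;45 0 0 -1 0;45 0 0 -1 0;45 0 0 -1 0;45 0 0 -1 0;45 0 0 -1 0;45 0 0 -1 0;45 0 0 -1 0;45 0 0 -1 0;45 0 0 -1 0;45 0.4 0.96 0 0;45 0.4 0.96 0 0;45 0.4 0.96 0 0;45 0.4 0.96 0 0;45 0.4 0.96 0 0;45 0.4 0.96 0 0;45 0.4 0.96 0 0;45 0.4 0.96 0 0"

```text
t: 6.82
tcp_pos: [0.5361, -0.179, 0.212]
tool_rot: [0.171, 0.985, -0.0, -0.0]
force: [-0.6, 0.5, 0.0]
finger_gap: 0.596
gripper_force: 26.3
```

send_rows --commands "45 0.4 0.96 0 0;45 0.4 0.96 0 0;45 0.4 0.96 0 0;45 0.4 0.96 0 0;45 0.4 0.96 0 0;45 0.4 0.96 0 0;45 0.4 0.96 0 0;45 0.4 0.96 0 0;45 0.4 0.96 0 0;45 0.4 0.96 0 0;45 0.4 0.96 0 0;45 0.4 0.96 0 0;45 0.4 0.96 0 0;45 0.4 0.96 0 0;45 0.4 0.96 0 0;45 0.4 0.96 0 0;45 0.4 0.96 0 0;45 0.4 0.96 0 0;45 0.4 0.96 0 0;45 0.4 0.96 0 0"

```text
t: 8.48
tcp_pos: [0.515, 0.2362, 0.212]
tool_rot: [0.171, 0.985, -0.0, 0.0]
force: [1.0, -0.6, -1.7]
finger_gap: 0.598
gripper_force: 26.3
```

send_rows --commands "45 0 0 0 0;45 0 0 0 0;45 0 0 0 0"

```text
t: 8.73
tcp_pos: [0.5151, 0.2349, 0.2117]
tool_rot: [0.171, 0.985, -0.0, -0.0]
force: [-0.6, -0.5, -0.7]
finger_gap: 0.595
gripper_force: 26.4
```

```bash
python3 - <<'E'
from h import *
from station import readout,cams
import cv2,pickle
s=readout.sense();print(s["tcp_pos"],s["q"],s["tool_rot"])
c=cams.snapshot("wrist");pickle.dump(c,open("w2.pkl","wb"))
cv2.imwrite("pics/w2.png",c["pixels"][:,:,::-1]);print(proj(c,[.5166,.2353,.02]),proj(c,[.5528,.136,.1045]))
t=s["tcp_pos"];print("blank top if centred",proj(c,t+[0,0,.0066]))
E
```

```text
[0.51514791 0.2348836  0.21165018] [ 2.30773113e-01  4.83009473e-01  1.61110184e+00 -6.92010516e-04
  1.04794575e+00 -9.96187345e-01] [ 1.70902009e-01  9.85287958e-01 -3.66761984e-04 -9.61634391e-05]
[318.15505933 172.47694213] [211.74546273 283.25486043]
blank top if centred [316.32941328 277.37801912]
```

View pics/w2.png

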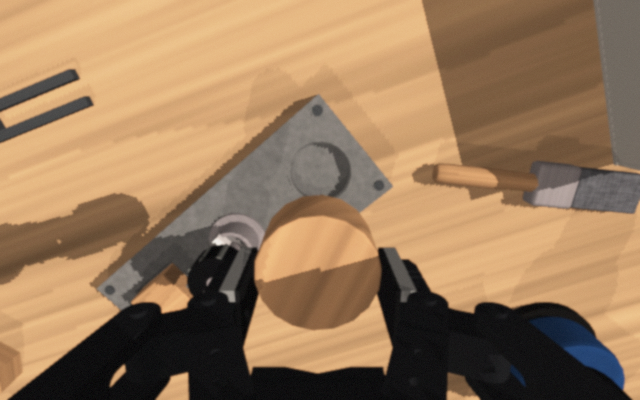

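The nest rim spans about x 291–351 and y 143–200. The held blank's top face spans x 255–381 with its lower edge at y≈329. I'll enlarge this to fit both circles.

```bash
python3 - <<'E'
from h import *
import cv2,pickle
c=pickle.load(open("w2.pkl","rb"));a=c["pixels"][:,:,::-1]
cv2.imwrite("pics/c3.png",cv2.resize(a[135:335,235:400],None,fx=3,fy=3,interpolation=cv2.INTER_CUBIC))
t=np.array([.5151,.2349,.2117]);n=np.array([.1712,.9852]);X=2*n[0]*n-[1,0];Y=2*n[1]*n-[0,1]
th=np.linspace(0,2*np.pi,181)
def ext(x,y,z,r):
    P=np.array([proj(c,[x+r*np.cos(q),y+r*np.sin(q),z]) for q in th]);return np.round(np.r_[P.min(0),P.max(0)],1)
for o in(0,.002,.004):
    for h in(.0066,-.0234): print(o,h,ext(*(t[:2]+o*X),t[2]+h,.026))
print("nest",ext(.5166,.2353,.02,.0275),ext(.5166,.2353,.02,.0295))
for d in((.002,0),(0,.002)):print(d,proj(c,np.r_[.5166+d[0],.2353+d[1],.02]))
E
```

```text
0 0.0066 [251.7 216.5 381.  332.2]
0 -0.0234 [262.7 194.6 370.4 293.6]
0.002 0.0066 [251.4 211.5 381.2 328.2]
0.002 -0.0234 [262.6 190.4 370.6 290.1]
0.004 0.0066 [251.2 206.5 381.5 324.1]
0.004 -0.0234 [262.4 186.2 370.8 286.6]
nest [288.8 143.  347.5 200.6] [286.6 140.8 349.7 202.5]
(0.002, 0) [318.87323261 174.44180106]
(0, 0.002) [320.16844607 171.77227883]
```

View pics/c3.png

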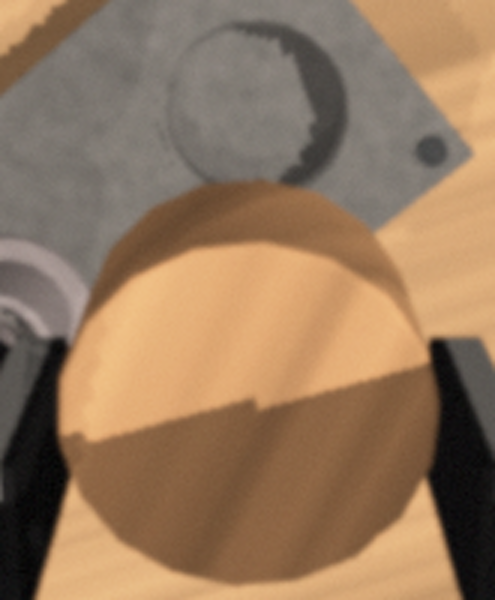

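The blank is centred in the fingers within about 0.7 mm. The nest sits about 1.2 mm further along +Y than I had estimated, so I'll correct for that and descend to just above the plate.

send_rows --commands "45 -0.06 0.11 0.5 0;45 0 0 0.95 0;45 0 0 0.95 0;45 0 0 0.95 0;45 0 0 0.95 0;45 0 0 0.95 0;45 0 0 0.95 0;45 0 0 0.95 0;45 0 0 0.95 0;45 0 0 0 0;45 0 0 0 0;45 0 0 0 0"

```text
t: 9.78
tcp_pos: [0.518, 0.2367, 0.0499]
tool_rot: [0.171, 0.985, 0.0, 0.0]
force: [-0.1, -0.9, -0.1]
finger_gap: 0.596
gripper_force: 26.5
```

send_rows --commands "45 0 0 0.1 0;45 0 0 0.1 0;45 0 0 0.1 0;45 0 0 0.1 0;45 0 0 0.1 0;45 0 0 0 0;45 0 0 0 0"

```text
t: 10.37
tcp_pos: [0.5172, 0.2371, 0.0394]
tool_rot: [0.171, 0.985, -0.0, -0.0]
force: [0.5, -0.4, -0.9]
finger_gap: 0.596
gripper_force: 26.5
```

send_rows --commands "45 0 0 0.08 0;45 0 0 0.08 0;45 0 0 0.05 0;45 0 0 0 0;45 0 0 0 0"

```text
t: 10.78
tcp_pos: [0.5173, 0.2371, 0.0352]
tool_rot: [0.171, 0.985, -0.0, -0.0]
force: [0.5, 0.4, -0.8]
finger_gap: 0.595
gripper_force: 26.5
```

send_rows --commands "45 0 0 0.06 0;45 0 0 0.04 0;45 0 0 0 0;45 0 0 0 0;70 0 0 0 0;70 0 0 0 0;70 0 0 0 0;70 0 0 0 0;70 0 0 0 0;70 0 0 -0.5 0;70 0 0 -1 0;70 0 0 -1 0;70 0 0 -1 0;70 0 0 -1 0;70 0 0 -1 0;70 0 0 -1 0;70 0 0 -1 0;70 0 0 0 0;70 0 0 0 0"

```text
t: 12.37
tcp_pos: [0.518, 0.2373, 0.1849]
tool_rot: [0.171, 0.985, 0.001, 0.002]
force: [0.0, -0.0, -0.3]
finger_gap: 0.813
gripper_force: 0.0
```

```bash
python3 - <<'E'
from h import *
from station import readout,cams
import cv2,pickle
s=readout.sense();print(s["tcp_pos"],s["q"])
c=cams.snapshot("wrist");pickle.dump(c,open("w3.pkl","wb"))
T=cams.snapshot("top");S=cams.snapshot("side")
f=lambda a,y,x,h,w,k:cv2.resize(a["pixels"][y:y+h,x:x+w,::-1],None,fx=k,fy=k,interpolation=cv2.INTER_CUBIC)
im=np.zeros((600,800,3),np.uint8)
im[:390,:495]=f(c,100,170,130,165,3)   # wrist
t=f(T,170,210,60,72,4);im[:240,500:788]=t
t=f(S,150,230,75,120,4);im[245:545,500:800]=t[:,:300]
cv2.imwrite("pics/m1.png",im)
print(proj(c,[.5172,.2365,.04]),proj(TOP,[.5172,.2365,.04]),proj(c,[.5528,.136,.1045]))
E
```

```text
[0.51797057 0.23725529 0.18491947] [ 2.33450244e-01  5.21676159e-01  1.63013200e+00 -2.28293326e-05
  9.86368137e-01 -9.93623480e-01]
[315.4647051  182.58661055] [230.0020792  206.18351741] [195.56504805 300.62334644]
```

View pics/m1.png

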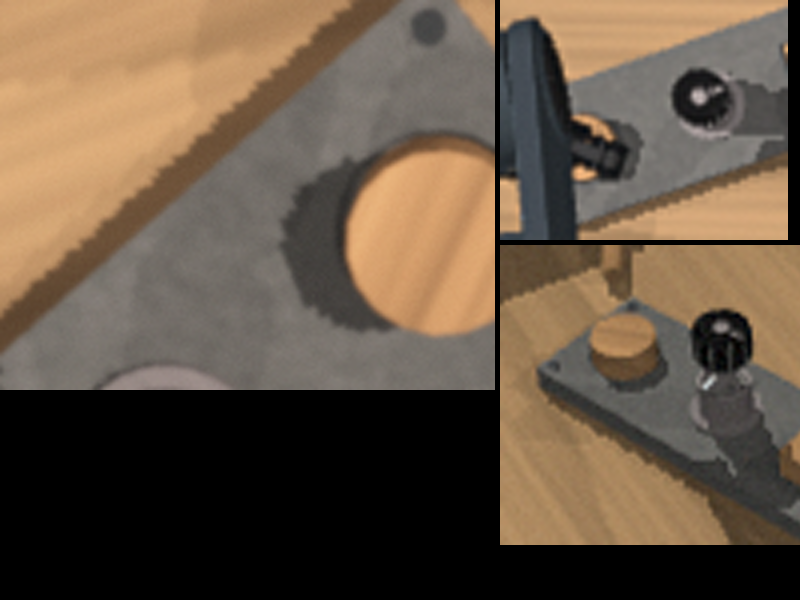

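The combined view shows the blank seated flat and standing about 20 mm proud of the plate. Next I'll go over the knob, pre-turn the wrist 22° and look.

send_rows --commands "70 -0.67 -0.82 0 0;70 -0.67 -0.82 0 0;70 -0.67 -0.82 0 0;70 -0.67 -0.82 0 0;70 -0.67 -0.82 0 0;70 0 0 0 0.92;70 0 0 0 0.92;70 0 0 0 0.92;70 0 0 0 0.92;70 0 0 0 0.92;70 0 0 0 0.92;70 0 0 0 0;70 0 0 0 0;70 0 0 0 0"

```text
t: 13.68
tcp_pos: [0.5523, 0.1373, 0.1825]
tool_rot: [0.356, 0.935, -0.0, -0.001]
force: [0.3, 0.1, -0.4]
finger_gap: 0.821
gripper_force: 0.0
```

```bash
python3 - <<'E'
from h import *
from station import readout,cams
import cv2,pickle
s=readout.sense();print(s["tcp_pos"],s["q"],s["tool_rot"])
c=cams.snapshot("wrist");pickle.dump(c,open("w4.pkl","wb"))
p=proj(c,[.5535,.137,.1045]);print(p,"blank",proj(c,[.517,.2368,.04]))
a=c["pixels"][100:330,180:440,::-1]
cv2.imwrite("pics/c4.png",cv2.resize(a,None,fx=3,fy=2.6,interpolation=cv2.INTER_CUBIC) if 0 else cv2.resize(a,None,fx=2.6,fy=2.6,interpolation=cv2.INTER_CUBIC))
E
```

```text
[0.55232355 0.13726815 0.18246163] [ 4.72949660e-02  5.26086814e-01  1.63011042e+00  9.43006897e-06
  9.87143393e-01 -7.95680124e-01] [ 3.55933761e-01  9.34510778e-01 -3.45741245e-04 -8.02703341e-04]
[317.50327316 212.13520315] blank [386.48117618  61.8095351 ]
```

View pics/c4.png

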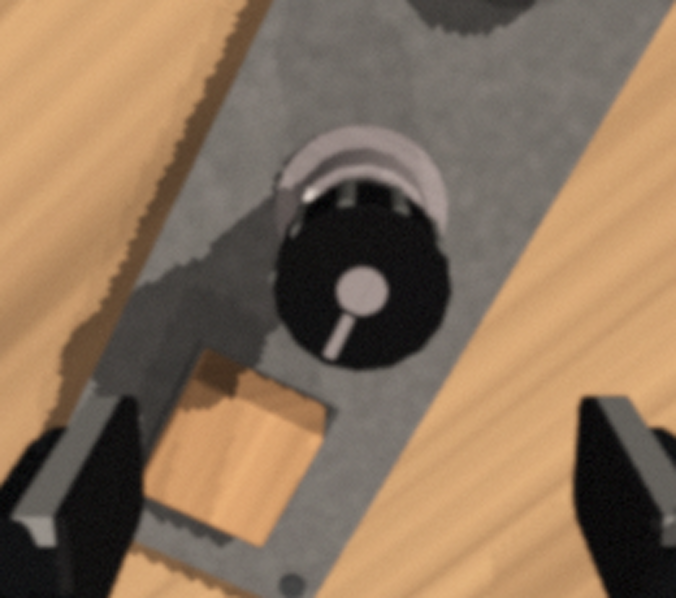

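The knob centre is at crop (362,291), about px (318.9,211.6), and the pointer end is at crop (331,357). Both fingers stand well clear.

```bash
python3 - <<'E'
from h import *
import pickle
c=pickle.load(open("w4.pkl","rb"))
k=ray(c,crop((362,291),2.6,(180,100)),.1045);p=ray(c,crop((331,357),2.6,(180,100)),.1045);d=p-k
print(k,np.linalg.norm(d),"ptr rel jig x",np.degrees(np.arctan2(d[1],d[0]))-20.6)
for z in (.1045,):
  l=ray(c,crop((275,285),2.6,(180,100)),z);r=ray(c,crop((450,285),2.6,(180,100)),z);print(np.linalg.norm(r-l))
R_=R.from_quat([.35593,.93451,0,0]).as_matrix()
e=np.array([*(k[:2]),0])-[.5523,.1373,0];print("tool mm",1e3*R_.T@e, "X",R_[:,0],"Y",R_[:,1])
E
```

```text
[0.55383714 0.13789914 0.1045    ] 0.01890304654937647 ptr rel jig x -86.24536556041627
0.04236810932685006
tool mm [-0.7490977   1.46990579  0.        ] X [-0.74662643  0.66524354  0.        ] Y [0.66524354 0.74662643 0.        ]
```

send_rows --commands "70 -0.04 0.05 0 0;70 0 0 0 0.94;70 0 0 0 0.94;70 0 0 0 0.94;70 0 0 0 0.94;70 0 0 0.98 0;70 0 0 0.98 0;70 0 0 0.98 0;70 0 0 0.98 0;70 0 0 0.98 0;70 0 0 0 0;70 0 0 0 0;38 0 0 0 0;38 0 0 0 0;38 0 0 0 0;38 0 0 0 0;38 0 0 0 0;38 0 0 0 0;38 0 0 0 0" --grip_force 30

```text
t: 15.32
tcp_pos: [0.5535, 0.137, 0.0868]
tool_rot: [0.475, 0.88, -0.001, 0.0]
force: [-3.1, -3.2, 6.2]
finger_gap: 0.504
gripper_force: 30.8
```

send_rows --commands "38 0 0 0 -1;38 0 0 0 -1;38 0 0 0 -1;38 0 0 0 -1;38 0 0 0 -1;38 0 0 0 -1;38 0 0 0 -1;38 0 0 0 -1;38 0 0 0 -1;38 0 0 0 -1;38 0 0 0 -1;38 0 0 0 -1;38 0 0 0 -1;38 0 0 0 -1;38 0 0 0 -1"

```text
t: 16.57
tcp_pos: [0.5541, 0.138, 0.0868]
tool_rot: [-0.029, 1.0, 0.0, 0.001]
force: [-2.4, 1.1, 5.3]
finger_gap: 0.503
gripper_force: 30.8
```

send_rows --commands "38 0 0 0 -1;38 0 0 0 -1;38 0 0 0 -1;38 0 0 0 -1;38 0 0 0 -1;38 0 0 0 -1;38 0 0 0 -1;38 0 0 0 -1;38 0 0 0 -1;38 0 0 0 -1;38 0 0 0 -1;38 0 0 0 -1;38 0 0 0 -1;38 0 0 0 -1;38 0 0 0 0;38 0 0 0 0"

```text
t: 17.9
tcp_pos: [0.5535, 0.139, 0.0855]
tool_rot: [-0.493, 0.87, 0.001, 0.0]
force: [-1.4, 5.5, -0.5]
finger_gap: 0.502
gripper_force: 30.7
```

```bash
python3 - <<'E'
from station import readout
s=readout.sense();print(s["q"],s["force"],s["ft_torque"])
E
```

```text
[ 0.04908725  0.67364931  1.69212005  0.00310222  0.77596357 -2.55489836] [-1.39397868  5.53183701 -0.50245051] [ 0.68037551  0.07665607 -0.00303504]
```

The upward force has gone (5.3 N to -0.5 N), so the screw is off the lead-in and hanging in the grip. I'll let it go.

send_rows --commands "65 0 0 0 0;65 0 0 0 0;65 0 0 0 0;65 0 0 0 0;65 0 0 0 0;65 0 0 0 0"

```text
t: 18.4
tcp_pos: [0.5543, 0.1373, 0.0855]
tool_rot: [-0.494, 0.87, -0.0, 0.0]
force: [0.7, -0.3, 0.4]
finger_gap: 0.761
gripper_force: 0.0
```

```bash
python3 - <<'E'
from h import *
from station import readout,cams
import cv2,pickle
s=readout.sense();print(s["tcp_pos"],s["finger_gap"])
f=lambda a,y,x,h,w,k:cv2.resize(a["pixels"][y:y+h,x:x+w,::-1],None,fx=k,fy=k,interpolation=cv2.INTER_CUBIC)
S=cams.snapshot("side");W=cams.snapshot("wrist");pickle.dump((S,W),open("w5.pkl","wb"))
im=np.zeros((600,800,3),np.uint8);im[:400,:400]=f(S,140,240,80,80,5);im[:400,400:]=f(W,200,220,200,200,2)
cv2.imwrite("pics/m2.png",im)
for z in(.1045,.0965):print(z,proj(W,[.5538,.138,z]),proj(S,[.5538,.138,z]))
E
```

```text
[0.55432741 0.13730405 0.08548421] 0.760629560003422
0.1045 [321.1700278  295.76463564] [285.0628107 169.2362408]
0.0965 [320.97213264 284.5238519 ] [285.20874125 171.3002647 ]
```

View pics/m2.png

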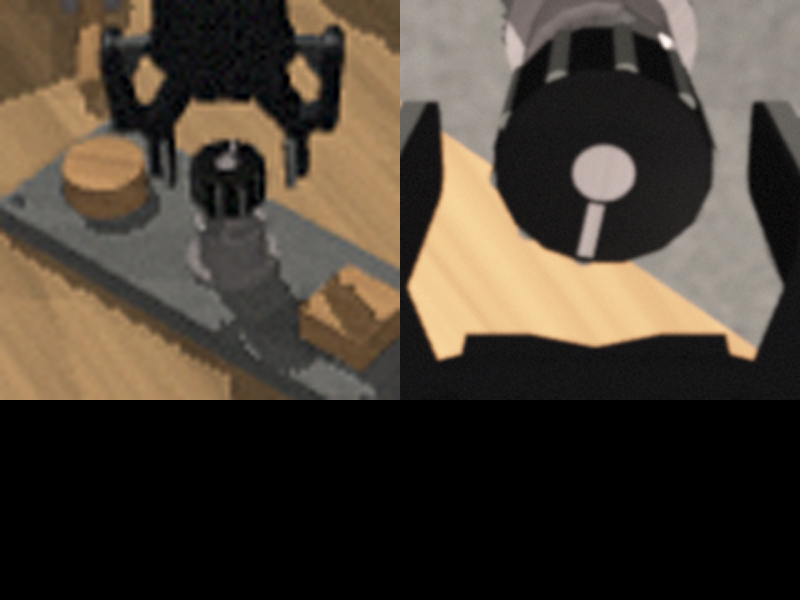

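In the wrist view the pointer hub is at px (322,286.5). That puts the knob top at z≈0.098, so the screw has dropped about 7 mm into the thread. I'll regrip 8 mm lower and turn clockwise, going down 0.089 mm per 4° row.

send_rows --commands "65 0 0 0.2 0;65 0 0 0.2 0;65 0 0 0 0;38 0 0 0 0;38 0 0 0 0;38 0 0 0 0;38 0 0 0 0;38 0 0 0 0;38 0 0 0 0;38 0 0 0 0" --grip_force 30

```text
t: 19.33
tcp_pos: [0.5529, 0.138, 0.0773]
tool_rot: [-0.494, 0.87, 0.001, -0.001]
force: [-3.7, 2.6, 2.8]
finger_gap: 0.51
gripper_force: 30.3
```

send_rows --commands "38 0 0 0.0044 1;38 0 0 0.0044 1;38 0 0 0.0044 1;38 0 0 0.0044 1;38 0 0 0.0044 1;38 0 0 0.0044 1;38 0 0 0.0044 1;38 0 0 0.0044 1;38 0 0 0.0044 1;38 0 0 0.0044 1;38 0 0 0.0044 1;38 0 0 0.0044 1;38 0 0 0.0044 1;38 0 0 0.0044 1;38 0 0 0.0044 1;38 0 0 0.0044 1;38 0 0 0.0044 1;38 0 0 0.0044 1"

```text
t: 20.83
tcp_pos: [0.5529, 0.1379, 0.0757]
tool_rot: [0.113, 0.994, 0.0, -0.001]
force: [-4.7, 2.8, 3.2]
finger_gap: 0.506
gripper_force: 30.4
```

send_rows --commands "38 0 0 0.0044 1;38 0 0 0.0044 1;38 0 0 0.0044 1;38 0 0 0.0044 1;38 0 0 0.0044 1;38 0 0 0.0044 1;38 0 0 0.0044 1;38 0 0 0.0044 1;38 0 0 0.0044 1;38 0 0 0.0044 1;38 0 0 0.0044 1;38 0 0 0.0044 1;38 0 0 0.0044 1;38 0 0 0.0044 1;38 0 0 0.0044 1;38 0 0 0.0044 1;38 0 0 0.0044 1;38 0 0 0.0044 1;38 0 0 0.0044 1;38 0 0 0.0044 1"

```text
t: 22.5
tcp_pos: [0.5529, 0.1379, 0.0739]
tool_rot: [0.725, 0.688, -0.001, -0.001]
force: [-5.0, 3.0, 3.0]
finger_gap: 0.504
gripper_force: 30.4
```

send_rows --commands "38 0 0 0.0044 1;38 0 0 0.0044 1;38 0 0 0.0044 1;38 0 0 0.0044 1;38 0 0 0.0044 1;38 0 0 0.0044 1;38 0 0 0.0044 1;38 0 0 0.0044 1;38 0 0 0.0044 1;38 0 0 0.0044 1;38 0 0 0.0044 1;38 0 0 0.0044 1;38 0 0 0.0044 1;38 0 0 0.0044 1;38 0 0 0.0044 1;38 0 0 0.0044 1;38 0 0 0.0044 1;38 0 0 0.0044 1;38 0 0 0 0;38 0 0 0 0"

```text
t: 24.17
tcp_pos: [0.5528, 0.1379, 0.0722]
tool_rot: [0.991, 0.132, -0.001, -0.0]
force: [-4.6, 3.2, 2.3]
finger_gap: 0.503
gripper_force: 30.4
```

```bash
python3 - <<'E'
from station import readout
s=readout.sense();print(s["q"],s["force"],s["ft_torque"])
E
```

```text
[4.81696052e-02 6.95352757e-01 1.69825355e+00 5.64396169e-04
 7.50311214e-01 1.35369770e+00] [-4.6244055   3.18208535  2.26573841] [ 0.4224237   0.66037475 -0.05921033]
```

Turned 224° so far; TCP z went down 5.1 mm, as it should. The wrist is near its range, so I'll let go (the thread holds it), wind back 80°, regrip, then turn the remaining 136°.

send_rows --commands "65 0 0 0 0;65 0 0 0 0;65 0 0 0 0;65 0 0 0 0;65 0 0 0 0;65 -0.05 -0.04 0 0;65 0 0 0 -1;65 0 0 0 -1;65 0 0 0 -1;65 0 0 0 -1;65 0 0 0 -1;65 0 0 0 -1;65 0 0 0 -1;65 0 0 0 -1;65 0 0 0 -1;65 0 0 0 -1"

```text
t: 25.5
tcp_pos: [0.5529, 0.138, 0.0724]
tool_rot: [0.885, 0.465, 0.0, 0.0]
force: [0.7, 0.3, 0.3]
finger_gap: 0.762
gripper_force: 0.0
```

send_rows --commands "65 0 0 0 -1;65 0 0 0 -1;65 0 0 0 -1;65 0 0 0 -1;65 0 0 0 -1;65 0 0 0 -1;65 0 0 0 -1;65 0 0 0 -1;65 0 0 0 -1;65 0 0 0 -1;65 0 0 0 0;38 0 0 0 0;38 0 0 0 0;38 0 0 0 0;38 0 0 0 0;38 0 0 0 0;38 0 0 0 0;38 0 0 0 0"

```text
t: 27.0
tcp_pos: [0.5528, 0.138, 0.0725]
tool_rot: [0.674, 0.738, -0.0, -0.0]
force: [-0.8, -0.3, 3.2]
finger_gap: 0.501
gripper_force: 30.3
```

send_rows --commands "38 0 0 0.0044 1;38 0 0 0.0044 1;38 0 0 0.0044 1;38 0 0 0.0044 1;38 0 0 0.0044 1;38 0 0 0.0044 1;38 0 0 0.0044 1;38 0 0 0.0044 1;38 0 0 0.0044 1;38 0 0 0.0044 1;38 0 0 0.0044 1;38 0 0 0.0044 1;38 0 0 0.0044 1;38 0 0 0.0044 1;38 0 0 0.0044 1;38 0 0 0.0044 1;38 0 0 0.0044 1"

```text
t: 28.42
tcp_pos: [0.5528, 0.138, 0.071]
tool_rot: [0.972, 0.233, -0.0, 0.0]
force: [-0.2, 0.5, 2.2]
finger_gap: 0.51
gripper_force: 30.4
```

send_rows --commands "38 0 0 0.0044 1;38 0 0 0.0044 1;38 0 0 0.0044 1;38 0 0 0.0044 1;38 0 0 0.0044 1;38 0 0 0.0044 1;38 0 0 0.0044 1;38 0 0 0.0044 1;38 0 0 0.0044 1;38 0 0 0.0044 1;38 0 0 0.0044 1;38 0 0 0.0044 1;38 0 0 0.0044 1;38 0 0 0.0044 1;38 0 0 0.0044 1;38 0 0 0.0044 1;38 0 0 0.0044 1;38 0 0 0 0;38 0 0 0 0;38 0 0 0 0"

```text
t: 30.08
tcp_pos: [0.5529, 0.1379, 0.0694]
tool_rot: [0.937, -0.348, -0.0, 0.0]
force: [-0.3, -1.0, 1.5]
finger_gap: 0.508
gripper_force: 30.3
```

```bash
python3 - <<'E'
from h import *
from station import readout,cams
import cv2
s=readout.sense();print(s["q"],s["qd"],s["tcp_pos"],s["force"])
f=lambda a,y,x,h,w,k:cv2.resize(a["pixels"][y:y+h,x:x+w,::-1],None,fx=k,fy=k,interpolation=cv2.INTER_CUBIC)
S=cams.snapshot("side");W=cams.snapshot("wrist")
im=np.zeros((500,800,3),np.uint8);im[:400,:400]=f(S,140,240,80,80,5);im[:400,400:]=f(W,200,220,200,200,2)
cv2.imwrite("pics/m3.png",im)
for z in(.1045,.0965,.0885,.0865):print(z,proj(W,[.5533,.138,z]),proj(S,[.5533,.138,z]))
E
```

```text
[ 4.84779953e-02  6.99530676e-01  1.70080003e+00 -7.92289493e-05
  7.41304861e-01  2.33041962e+00] [0.00043324 0.00115401 0.00068921 0.00081997 0.00017443 0.0020845 ] [0.55286298 0.1379378  0.06943782] [-0.25079351 -1.02238628  1.54665013]
0.1045 [318.52991054 323.79320017] [284.91227991 169.29490999]
0.0965 [318.440877   309.45423721] [285.05886458 171.3589709 ]
0.0885 [318.36217266 296.77880452] [285.2042196 173.4057171]
0.0865 [318.34390288 293.83643317] [285.24036803 173.91472374]
```

View pics/m3.png

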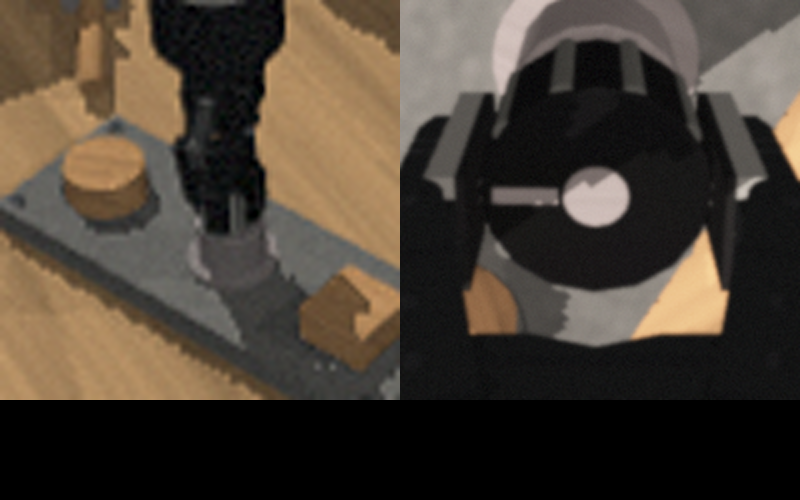

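The pointer is at about +29° from jig x. It was at -86° and went +116° back, so this is exactly one full turn forward. The hub at px (318.5,298.5) gives a knob top of about 0.0895, a sink of about 15 mm. The blank is still seated and the grip is 30 N, so I'm handing in.

```bash
python3 -c "
from station import sign_off
print(sign_off())"
```

```text
the job is handed in; nothing more can be done
None
```

I seated the round blank flat in its nest and let go of it. The screw dropped into its thread and was then turned forward one full turn (sunk about 15 mm). The gripper still holds the knob at 30 N, and the job is handed in; no verdict came back.

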